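# Bring a wheelchair wheel's valve to the top

## Task

The small wheelchair wheel on the raked service stand has to be ready for the pump: with the fingertips between the spokes, gently push one spoke after another to turn the wheel until its valve stem points straight up, at the top of the wheel in line with the stand's marker pin, and leave it at rest there. Only push: do not grip the wheel, do not touch the valve stem, and leave everything lying around where it is.

Things in the scene. Friction and masses are not known exactly. Their poses are not given: they have to be found in the camera images.
- stand: white plate 400 x 420 x 12 mm on a teal mat, with a steel frame carrying the wheel; fixed. Origin on the table straight below the hub, z up; plate spans x -160 to +240, y -210 to +210 mm. The wheel leans 30 degrees from horizontal: its highest point (12 o'clock) is towards the stand's -x, the robot's side, and its face looks along (0.5, 0, 0.866) in the stand's axes.
- hub (a point): centre of the wheel, on its turning axis in the middle plane of the spokes, 140 mm above the table. Fixed in the stand, with the stand's axes (not tilted). Hub radius 24 mm, standing 15 mm out of the spoke plane.
- marker (a point): top of the 8 mm steel marker pin on a flat upright bar just outside the tyre at the wheel's 12 o'clock: 158 mm to the stand's -x from the hub, 266 mm above the table.
- crossbar (a point): middle of the steel bar behind the wheel, along the stand's y, level with the hub (3 to 9 o'clock), on legs at y +-190 mm. Its black pads, 24 mm wide, 31 to 101 mm either side of the hub, come within 4 mm of the backs of the spokes: a finger dipped through the wheel cannot sweep past 3 or 9 o'clock, but has to come out and go in behind another spoke.
- wheel (a joint): turn of the wheel, rad, growing anticlockwise as seen facing it (from above and +x). 0 or any whole turn (multiple of 6.283) puts the valve exactly at the top. Starts between 1.4 and 4.9; turns both ways without a stop up to +-13. Drag about 0.12 N m (1.5 N at a spoke): it stays where it is left.
- spoke (a point): point on one of the five equal grey spokes, the one opposite the valve, 86 mm from the hub in the spokes' middle plane. Spokes: 14 mm wide, 10 mm thick, straight from hub to rim, 72 degrees apart; the valve lies midway between two of them. With the valve at the top this spoke points down the slope. Silver rim, inner radius 110 mm; black tyre 300 mm across, 30 mm thick.
- valve (a point): the brass valve stem with a bright metal cap, 10 to 11 mm thick, 44 mm long. Origin: its foot at the inside of the rim, 112 mm from the hub. Its z axis runs along it to the cap, leaning outwards 30 degrees from the wheel's axis, so that it stands vertical when at the top and leans 60 degrees at the bottom. Not to be touched.
- spanner: bystander: loose 150 mm steel spanner lying on the stand's plate, beyond the low edge of the wheel.
- spacer: bystander: loose aluminium ring, 32 mm across, 14 mm high, on the stand's plate beyond the low edge of the wheel.
- spray: bystander: loose white bottle, 66 mm across, 170 mm tall, origin at its foot.
- dish: bystander: loose shallow orange dish, 90 mm across, 18 mm high.
- bowl: bystander: loose steel bowl, 130 mm across, 50 mm high.
- driver: bystander: loose screwdriver, 180 mm long, lying on the stand's plate along its -y edge.
- gloves: bystander: loose cardboard box 120 x 220 x 75 mm.

How it is judged:
By the outcome, as a careful person would: the job done as asked, in the order asked, and still so for the second after the job is handed in, with the robot touching nothing.
It also fails if it takes over 56 s, if anything falls off the work surface, if the arm or the gripper's body presses on something with over 40 N, if the wrist force passes 120 N, or if a joint passes its speed limit or range.

## Robot

A 6-joint arm with a two-finger parallel gripper is mounted at the origin on the work surface. World frame = base frame: x ahead of the robot, y to its left, z up, the work surface at z = 0. Lengths are in mm, angles in rad, forces in N, time in s.
With the tool pointing down it reaches from about 300 to 775 mm from the base axis. Payload 14.6 kg.
Tool frame: the origin (TCP) lies at the very end of the fingers, on their centre line; the grasp point (between the pads) lies 19 mm behind it; z points along the fingers, y is the line along which they close (so a half turn about z gives the same grasp; the last joint's range is limited). The gripper opens to 94 mm and grips with 3 to 60 N. Pads are 16 mm wide; open, the fingers measure 119 mm over their backs; the gripper's body (75 mm by 177 mm) begins 78 mm behind the grasp point.
Start: joints at [1.151, 0.3, 1.521, -0, 1.321, -0.067], TCP at [190.037, 516.116, 205.446] pointing down, gripper open.
Joint ranges: [-3.03, 3.03], [-0.79, 2.21], [0.23, 2.52], [-1.04, 4.18], [0, 3.07], [-2.55, 2.55]. Speed limits (rad/s): [2.22, 2.22, 2.57, 3.14, 3.14, 3.14].

## Interface

Orientations are given as [roll, pitch, yaw] about the fixed x, y, z axes, in that order (R = Rz(yaw) Ry(pitch) Rx(roll)).
In Python, from cell import manip, camera, get_calibration gives the robot as it stands.
- The arm moves only by the tool arm_command, never from a script. Its argument "targets" is a list of rows, each an object of numbers: "hand": the opening, from -1 (shut) to 1 (fully open), so that 0 is half open; "x", "y", "z": the shift along the tool's x, y, z in m; "yaw": the turn about the tool's z in rad. In form: [{"hand": .., "x": .., "y": .., "z": .., "yaw": ..}, ...]. A call has 1 to 10 rows; each row shifts and turns the commanded pose from where the row before left it, along the tool's axes as they then stand; what a row does not reach is not made up. A row lasts 1/10 s, in which the tool goes at most 50 mm and 8.59 degrees, less where a joint would pass 70% of its speed; a pose out of reach is approached as far as the arm can. A call is refused whole if a number of a shift passes 0.05 or a number of a turn 0.15, either way. A call with a gripper value outside its range is refused whole. The fingers move at their own pace and stop on an object; "newtons" is the grip in N (left out, the last holds). Time passes only in rows, so rows that do not move let the fingers close. It gives the time, the measured TCP pose, the force, the opening and the grip force at its end, in the units of the state.
- manip.read_state(): the state, without advancing time (a new reading comes with each control period).
- camera(name): name is "scene" or "top" or "wrist"; returns the picture (480x640x3 uint8, red, green, blue); there is no depth.
- get_calibration(name): a dict with "K" (3x3 intrinsics, pixels), "dist_coeffs" ([k1, k2, p1, p2, k3] as OpenCV has them; the pictures are not rectified), "cam_to_world" (4x4, takes a point from camera to world coordinates). Camera axes: x right, y up, looking along -z (the intrinsics and any distortion apply to the point x, -y, -z); pixel columns grow to the right and rows downward; lengths in mm; the calibration is good to about 2 mm. A picture is of the moment at which its call begins: read the wrist's pose just before it. get_calibration takes no time and is no camera call; for the wrist camera it gives the pose at the moment of the call.
- manip.sign_off(): hands the job in; it is judged then, once.
The state is a dict: "clock": time; "joints": joint angles; "qd": joint speeds; "effort": joint torques, N m; "eef_pos": TCP position; "eef_rot": TCP orientation; "wrist_force": force on the tool from outside, world axes, zero at the start; "moment": the same for the moment, N m; "finger_gap": finger opening in mm; "finger_force": force on a finger pad.
Only numpy, scipy, OpenCV 4.12 (cv2) and the standard library are available. Lean on these libraries where they do the work, as an engineer would, in place of code of your own. Each camera call takes 0.05 s, during which the arm holds its last target. There are 200 camera calls.

## Working session

There is one attempt and no reset: what is moved stays moved. The work goes in short steps, Python scripts to look and compute and a tool call to move; the robot and the scene stay as the last step left them, time stands still between calls to the robot, and variables do not carry over. Pictures are saved under pics/ and viewed, at most 10 in all, crops included, and the job is handed in when it is done.

Besides the shell and the picture viewer there is one more tool, called after ">>>" by a JSON object that holds its "method" and its "body", one argument or row to a line. arm_command: Moves the arm, as the interface text tells. Its arguments: {"type":"object","properties":{"targets":{"type":"array"},"newtons":{"type":"number"}},"required":["targets"]}

```bash
mkdir -p pics; ls; python3 - <<'E'
from cell import manip,camera,get_calibration
import cv2,numpy as np
s=manip.read_state();print(s['clock'],s['eef_pos'],s['eef_rot'],s['finger_gap'])
for n in('top','scene'):
    im=camera(n);cv2.imwrite(f'pics/{n}0.png',im[...,::-1])
    c=get_calibration(n);print(n,c['K'],c['dist_coeffs'],np.round(c['cam_to_world'],3).tolist())
E
```

```text
pics
0.0 [189.91530945 515.88734738 204.88137515] [-3.14042577e+00 -9.29479918e-05  2.78880091e+00] 94.17205087230097
top [[491.29427622   0.         323.4936048 ]
 [  0.         491.29427622 241.27380021]
 [  0.           0.           1.        ]] [-0.05309964  0.          0.          0.          0.        ] [[-0.025, 0.982, -0.189, 294.479], [-1.0, -0.028, -0.014, -20.788], [-0.019, 0.188, 0.982, 1606.297], [0.0, 0.0, 0.0, 1.0]]
scene [[595.85149202   0.         318.56876231]
 [  0.         595.85149202 236.19946357]
 [  0.           0.           1.        ]] [-0.20590831  0.          0.          0.          0.        ] [[0.551, -0.687, 0.473, 1219.727], [0.834, 0.452, -0.316, -456.302], [0.004, 0.569, 0.822, 1325.103], [0.0, 0.0, 0.0, 1.0]]
```

View pics/top0.png

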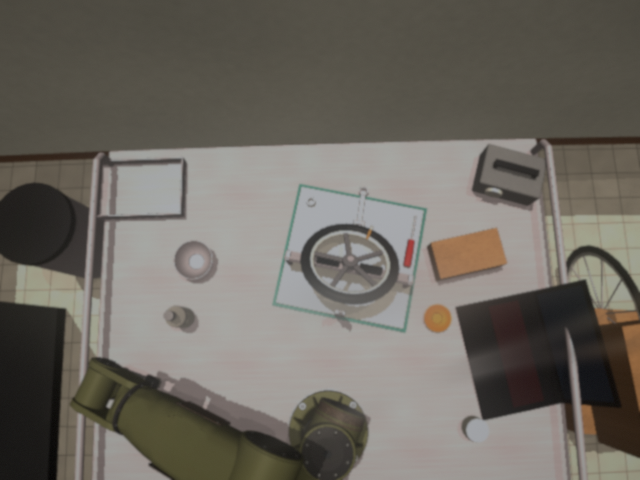

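View pics/scene0.png

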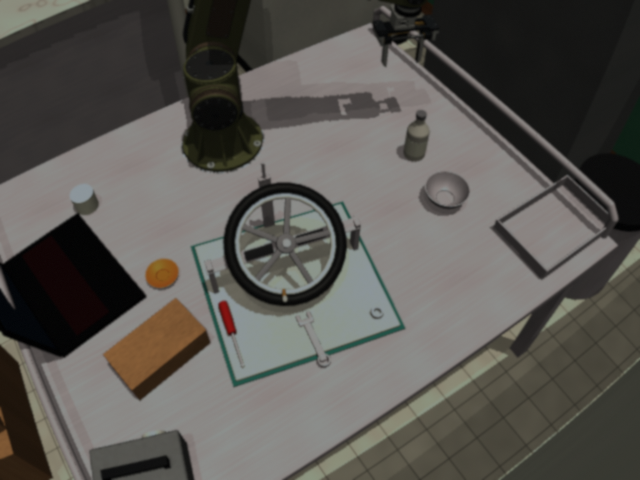

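The top view shows the wheel hub near (350,260), the valve near (370,233) on the far side, and the marker near (345,318). In the scene view the hub is near (285,243), the valve near (284,295), and the marker near (265,170). I'll zoom in to get exact pixels.

```bash
python3 - <<'E'
import cv2,numpy as np
a=cv2.imread('pics/top0.png')[175:340,265:435];b=cv2.imread('pics/scene0.png')[155:325,195:365]
a=cv2.resize(a,(400,388),interpolation=cv2.INTER_CUBIC);b=cv2.resize(b,(400,400),interpolation=cv2.INTER_CUBIC)
o=np.zeros((400,800,3),np.uint8);o[:388,:400]=a;o[:,400:]=b
cv2.imwrite('pics/crop0.png',cv2.convertScaleAbs(o,alpha=1.3))
t=cv2.imread('pics/top0.png');h=cv2.cvtColor(t,cv2.COLOR_BGR2HSV)
m=cv2.inRange(h,(75,80,40),(95,255,255));p=cv2.findNonZero(m);print(cv2.boxPoints(cv2.minAreaRect(p)),len(p))
E
```

```text
Traceback (most recent call last):
cv2.error: OpenCV(4.12.0) /io/opencv/modules/imgproc/src/convhull.cpp:143: error: (-215:Assertion failed) total >= 0 && (depth == CV_32F || depth == CV_32S) in function 'convexHull'
```

View pics/crop0.png

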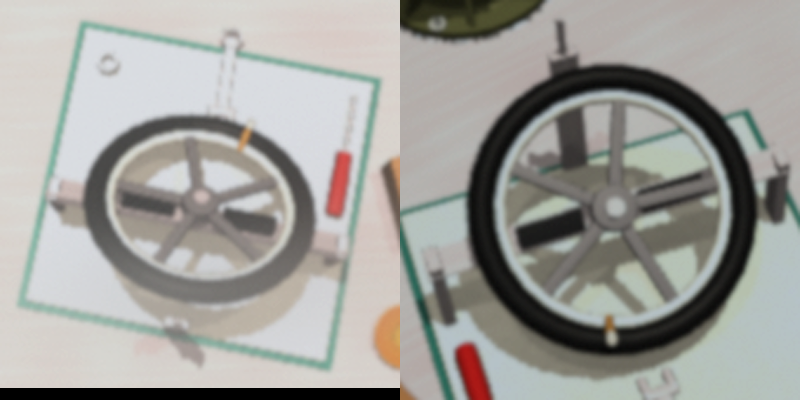

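```bash
cat > h.py <<'E'
from cell import manip,camera,get_calibration
import cv2,numpy as np
def ray(n,px,c=None):
    c=c or get_calibration(n);M=np.array(c['cam_to_world'])
    u=cv2.undistortPoints(np.array([[px]],float),np.array(c['K']),np.array(c['dist_coeffs']))[0,0]
    d=M[:3,:3]@[u[0],-u[1],-1];return M[:3,3],d/np.linalg.norm(d)
def tri(rs):
    A=sum(np.eye(3)-np.outer(d,d) for o,d in rs);b=sum((np.eye(3)-np.outer(d,d))@o for o,d in rs);return np.linalg.solve(A,b)
def hit(r,p,n):
    o,d=r;return o+d*((p-o)@n)/(d@n)
E
python3 - <<'E'
from h import *
T=lambda x,y:(265+x/2.353,175+y/2.353);S=lambda x,y:(195+(x-400)/2.353,155+y/2.353)
Z=np.array([0,0,1.])
c=[hit(ray('top',T(*p)),0*Z,Z) for p in((82,22),(380,78),(330,370),(20,306))]
print(np.round(c))
dx=(c[0]+c[1]-c[2]-c[3])/2;dy=(c[0]+c[3]-c[1]-c[2])/2;print(np.linalg.norm(dx),np.linalg.norm(dy))
yaw=(np.arctan2(dx[1],dx[0])+np.arctan2(-dy[0],dy[1]))/2
R=np.array([[np.cos(yaw),-np.sin(yaw),0],[np.sin(yaw),np.cos(yaw),0],[0,0,1]])
ctr=sum(c)/4;print('yaw',yaw,'origin from mat',ctr-R@[40,0,0])
hf=tri([ray('top',T(202,198)),ray('scene',S(615,207))]);n=R@[.5,0,.866]
print('hubface',hf,'hub',hf-15*n)
hub=hf-15*n;hub[2]=140
ex=R@[-.866,0,.5];ey=np.cross(n,ex)  # 12 o'clock, anticlockwise
for nm,r in dict(vT=ray('top',T(240,150)),vS=ray('scene',S(610,320)),s1=ray('scene',S(667,298)),s2=ray('scene',S(550,291)),s3=ray('scene',S(618,108)),s4=ray('scene',S(522,172))).items():
    p=hit(r,hub,n)-hub;print(nm,np.linalg.norm(p),np.arctan2(p@ey,p@ex))
print('marker expected',hub+R@[-158,0,126])
print('marker S z=266',hit(ray('scene',S(560,22)),Z*266,Z))
E
```

```text
[[ 803.   77.    0.]
 [ 707. -348.    0.]
 [ 298. -254.    0.]
 [ 396.  170.    0.]]
418.4981892958408 435.5389758422611
yaw -0.22478785936936252 origin from mat [512.04522576 -79.74990962   0.        ]
hubface [517.71792356 -80.12368269 151.39359727] hub [510.40661294 -78.45193596 138.40359727]
vT 112.20386525110389 2.7878401317970174
vS 114.40590728029808 2.814391171684278
s1 107.86687941261347 -2.8993903649622887
s2 106.10566440440616 2.196157033037787
s3 103.33120381291658 -0.36438071155625323
s4 98.67670865465685 0.8992322168866731
marker expected [356.38166937 -43.2338049  266.        ]
marker S z=266 [364.58775854 -44.43462231 266.        ]
```

>>> {"method": "arm_command", "body": {
  "targets": [
    {"hand":-1,"z":-0.05,"yaw":-0.065},
    {"hand":-1,"z":-0.05,"yaw":-0.064},
    {"hand":-1,"z":-0.04},
    {"hand":-1,"x":-0.02,"y":-0.03},
    {"hand":-1,"x":-0.026,"y":-0.036},
    {"hand":-1,"x":-0.026,"y":-0.036},
    {"hand":-1,"x":-0.026,"y":-0.036},
    {"hand":-1,"x":-0.026,"y":-0.036},
    {"hand":-1,"x":-0.026,"y":-0.036},
    {"hand":-1,"x":-0.026,"y":-0.036}
  ]
}}

```text
schema error: expected keys hand, x, y, z, yaw
```

>>> {"method": "arm_command", "body": {
  "targets": [
    {"hand":-1,"x":-0.026,"y":-0.036},
    {"hand":-1,"x":-0.026,"y":-0.036},
    {"hand":-1,"x":-0.026,"y":-0.036},
    {"hand":-1,"x":-0.026,"y":-0.036},
    {"hand":-1,"x":-0.026,"y":-0.036},
    {"hand":-1,"x":-0.026,"y":-0.036},
    {"hand":-1,"x":-0.026,"y":-0.036},
    {"hand":-1}
  ]
}}

```text
schema error: expected keys hand, x, y, z, yaw
```

All keys are needed in each row.

>>> {"method": "arm_command", "body": {
  "targets": [
    {"hand":-1,"x":0,"y":0,"z":-0.05,"yaw":-0.065},
    {"hand":-1,"x":0,"y":0,"z":-0.05,"yaw":-0.064},
    {"hand":-1,"x":0,"y":0,"z":-0.04,"yaw":0},
    {"hand":-1,"x":-0.02,"y":-0.03,"z":0,"yaw":0},
    {"hand":-1,"x":-0.026,"y":-0.036,"z":0,"yaw":0},
    {"hand":-1,"x":-0.026,"y":-0.036,"z":0,"yaw":0},
    {"hand":-1,"x":-0.026,"y":-0.036,"z":0,"yaw":0},
    {"hand":-1,"x":-0.026,"y":-0.036,"z":0,"yaw":0},
    {"hand":-1,"x":-0.026,"y":-0.036,"z":0,"yaw":0},
    {"hand":-1,"x":-0.026,"y":-0.036,"z":0,"yaw":0}
  ]
}}

```text
clock: 1.1
eef_pos: [307.2, 235.5, 345.3]
eef_rot: [-3.142, 0.0, 2.918]
wrist_force: [0.7, -0.4, -0.5]
finger_gap: 17.3
finger_force: 0.0
```

>>> {"method": "arm_command", "body": {
  "targets": [
    {"hand":-1,"x":-0.026,"y":-0.036,"z":0,"yaw":0},
    {"hand":-1,"x":-0.026,"y":-0.036,"z":0,"yaw":0},
    {"hand":-1,"x":-0.026,"y":-0.036,"z":0,"yaw":0},
    {"hand":-1,"x":-0.026,"y":-0.036,"z":0,"yaw":0},
    {"hand":-1,"x":-0.026,"y":-0.036,"z":0,"yaw":0},
    {"hand":-1,"x":-0.026,"y":-0.036,"z":0,"yaw":0},
    {"hand":-1,"x":0,"y":0,"z":0,"yaw":0},
    {"hand":-1,"x":0,"y":0,"z":0,"yaw":0}
  ]
}}

```text
clock: 1.9
eef_pos: [411.1, -8.5, 345.1]
eef_rot: [3.142, -0.001, 2.916]
wrist_force: [-0.7, 1.5, -0.6]
finger_gap: 0.4
finger_force: 0.0
```

```bash
cat >> h.py <<'E'
HUB=np.array([510.5,-79,140.]);YAW=-.2248
def stand(p):
    c,s=np.cos(YAW),np.sin(YAW);d=np.array(p)-HUB;return np.array([c*d[0]+s*d[1],-s*d[0]+c*d[1],d[2]+140])
def togo(al,r,dip):  # tool-axis shift to put TCP dip mm below the plane point (al,r)
    s=manip.read_state();p=stand(s['eef_pos']);a=np.radians(al);g=np.array([-.866*r*np.cos(a),-r*np.sin(a),140+.5*r*np.cos(a)-dip])
    d=g-p;return np.round([-d[0],d[1],-d[2]],1)
E
python3 - <<'E'
from h import *
s=manip.read_state();print(s['clock'],s['eef_pos'],s['eef_rot'],s['finger_gap'],s['wrist_force'],stand(s['eef_pos']),togo(71,80,11))
im=camera('wrist');cv2.imwrite('pics/w1.png',im[...,::-1])
E
```

```text
1.9 [411.14122206  -8.45325861 345.05658832] [ 3.14156332e+00 -1.09137204e-03  2.91573982e+00] 0.44045254975274634 [-0.67689145  1.54474923 -0.63434956] [-112.58445561   46.62349011  345.05658832] [ -90.  -122.3  203. ]
```

View pics/w1.png

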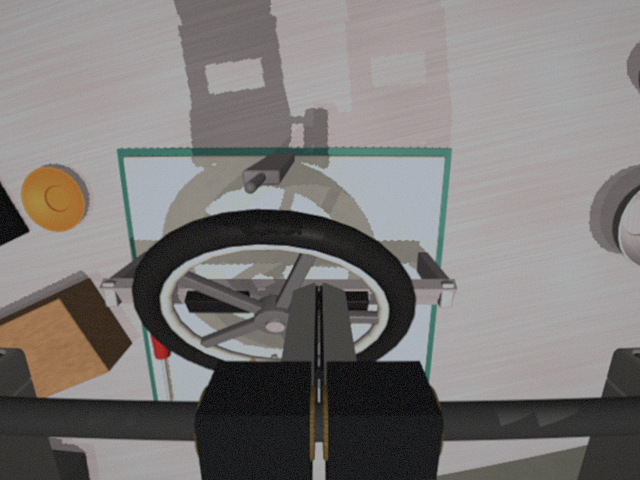

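Wrist view: the closed fingertips are at (320,290), the marker pin at (255,180) and the hub at (275,323). The left spokes end at (190,278) and (205,343), and the entry gap lies between them. This agrees with my angles.

>>> {"method": "arm_command", "body": {
  "targets": [
    {"hand":-1,"x":-0.03,"y":-0.04,"z":0,"yaw":0},
    {"hand":-1,"x":-0.03,"y":-0.04,"z":0,"yaw":0},
    {"hand":-1,"x":-0.03,"y":-0.04,"z":0,"yaw":0},
    {"hand":-1,"x":0,"y":-0.002,"z":0.03,"yaw":0},
    {"hand":-1,"x":0,"y":0,"z":0.04,"yaw":0},
    {"hand":-1,"x":0,"y":0,"z":0.04,"yaw":0},
    {"hand":-1,"x":0,"y":0,"z":0.03,"yaw":0},
    {"hand":-1,"x":0,"y":0,"z":0,"yaw":0},
    {"hand":-1,"x":0,"y":0,"z":0,"yaw":0}
  ]
}}

```text
clock: 2.85
eef_pos: [472.4, -146.0, 206.8]
eef_rot: [-3.142, 0.001, 2.919]
wrist_force: [0.0, -0.7, 0.2]
finger_gap: 0.5
finger_force: 0.0
```

```bash
python3 - <<'E'
from h import *
s=manip.read_state();print(s['clock'],s['wrist_force'],stand(s['eef_pos']),togo(71,80,11))
c=get_calibration('wrist');im=camera('wrist');cv2.imwrite('pics/w2.png',im[...,::-1])
M=np.array(c['cam_to_world']);print(np.round(M,3).tolist(),c['K'][0],c['dist_coeffs'])
E
```

```text
2.85 [ 0.04857178 -0.70523404  0.22288465] [-22.20704473 -73.84883662 206.75339274] [ 0.3 -1.8 64.7]
[[0.22, -0.933, -0.283, 389.197], [0.975, 0.211, 0.064, -126.678], [-0.0, -0.29, 0.957, 385.691], [0.0, 0.0, 0.0, 1.0]] [392.03392409   0.         318.49578414] [-0.05233147  0.          0.          0.          0.        ]
```

View pics/w2.png

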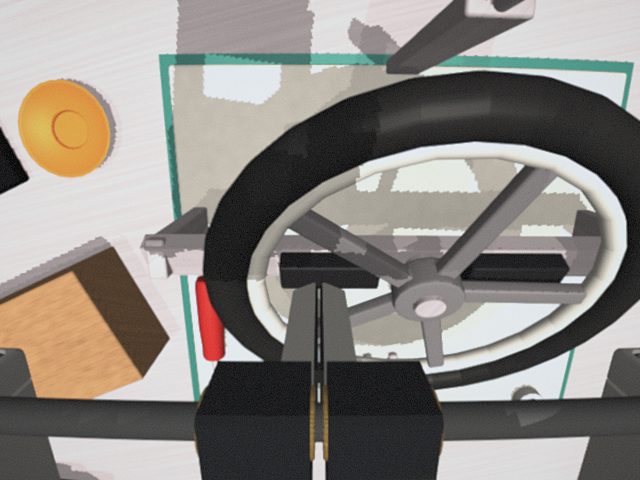

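The fingertip is at (320,288), still above the plane. The spoke to be pushed ends at (300,215), the pad's upper edge is near row 255, and the gap is clear. I'll dip gently.

>>> {"method": "arm_command", "body": {
  "targets": [
    {"hand":-1,"x":0,"y":-0.002,"z":0.02,"yaw":0},
    {"hand":-1,"x":0,"y":0,"z":0.02,"yaw":0},
    {"hand":-1,"x":0,"y":0,"z":0.01,"yaw":0},
    {"hand":-1,"x":0,"y":0,"z":0.005,"yaw":0},
    {"hand":-1,"x":0,"y":0,"z":0.004,"yaw":0},
    {"hand":-1,"x":0,"y":0,"z":0.004,"yaw":0},
    {"hand":-1,"x":0,"y":0,"z":0,"yaw":0},
    {"hand":-1,"x":0,"y":0,"z":0,"yaw":0}
  ]
}}

```text
clock: 3.7
eef_pos: [471.6, -149.0, 142.8]
eef_rot: [-3.142, 0.0, 2.918]
wrist_force: [0.0, 0.1, 0.2]
finger_gap: 0.8
finger_force: 0.0
```

```bash
python3 - <<'E'
from h import *
s=manip.read_state();print(s['clock'],s['wrist_force'],stand(s['eef_pos']),togo(71,80,11))
p=None
for a in range(71,-47,-9):
    t=np.radians(a);g=np.array([.866*80*np.cos(t),-80*np.sin(t),-40*np.cos(t)])
    if p is not None: print(a,np.round(g-p,1))
    p=g
E
```

```text
3.7 [0.02444509 0.10727457 0.17216118] [-22.30569039 -76.87611382 142.81905543] [0.2 1.2 0.8]
62 [10.   5.  -5.8]
53 [ 9.2  6.7 -5.3]
44 [ 8.1  8.3 -4.7]
35 [ 6.9  9.7 -4. ]
26 [ 5.5 10.8 -3.2]
17 [ 4.  11.7 -2.3]
8 [ 2.4 12.3 -1.4]
-1 [ 0.7 12.5 -0.4]
-10 [-1.  12.5  0.6]
-19 [-2.7 12.2  1.6]
-28 [-4.3 11.5  2.5]
-37 [-5.8 10.6  3.4]
-46 [-7.2  9.4  4.2]
```

>>> {"method": "arm_command", "body": {
  "targets": [
    {"hand":-1,"x":0.005,"y":0.003,"z":-0.003,"yaw":0},
    {"hand":-1,"x":0.005,"y":0.003,"z":-0.003,"yaw":0},
    {"hand":-1,"x":0.005,"y":0.003,"z":-0.003,"yaw":0},
    {"hand":-1,"x":0.004,"y":0.004,"z":-0.002,"yaw":0},
    {"hand":-1,"x":0.004,"y":0.004,"z":-0.002,"yaw":0},
    {"hand":-1,"x":0.004,"y":0.004,"z":-0.003,"yaw":0},
    {"hand":-1,"x":0.004,"y":0.005,"z":-0.002,"yaw":0},
    {"hand":-1,"x":0.003,"y":0.005,"z":-0.002,"yaw":0},
    {"hand":-1,"x":0.003,"y":0.005,"z":-0.002,"yaw":0},
    {"hand":-1,"x":0.003,"y":0.005,"z":-0.001,"yaw":0}
  ]
}}

```text
clock: 4.7
eef_pos: [441.5, -99.6, 165.7]
eef_rot: [-3.142, 0.0, 2.918]
wrist_force: [1.9, -0.8, 0.0]
finger_gap: 0.4
finger_force: 0.8
```

```bash
python3 - <<'E'
from h import *
s=manip.read_state();print(s['clock'],s['wrist_force'],stand(s['eef_pos']),s['finger_gap'])
for a in (26,17,8,-1): print(togo(a,80,11))
E
```

```text
4.7 [ 1.8728581  -0.83535568  0.03844437] [-62.71480266 -35.49513496 165.65707357] 0.4269128123156596
[-0.4  0.4  0.7]
[ 3.5 12.1 -1.6]
[ 5.9 24.4 -3. ]
[ 6.6 36.9 -3.3]
```

>>> {"method": "arm_command", "body": {
  "targets": [
    {"hand":-1,"x":0.002,"y":0.006,"z":-0.001,"yaw":0},
    {"hand":-1,"x":0.002,"y":0.006,"z":-0.001,"yaw":0},
    {"hand":-1,"x":0.001,"y":0.006,"z":-0.001,"yaw":0},
    {"hand":-1,"x":0.001,"y":0.006,"z":0,"yaw":0},
    {"hand":-1,"x":0,"y":0.006,"z":0,"yaw":0},
    {"hand":-1,"x":0,"y":0.006,"z":0,"yaw":0},
    {"hand":-1,"x":0,"y":0.006,"z":0,"yaw":0},
    {"hand":-1,"x":-0.001,"y":0.006,"z":0,"yaw":0},
    {"hand":-1,"x":-0.001,"y":0.006,"z":0.001,"yaw":0},
    {"hand":-1,"x":-0.001,"y":0.006,"z":0.001,"yaw":0}
  ]
}}

```text
clock: 5.7
eef_pos: [452.2, -40.4, 166.4]
eef_rot: [-3.142, 0.0, 2.918]
wrist_force: [0.3, -2.2, 0.7]
finger_gap: 0.4
finger_force: 0.9
```

```bash
python3 - <<'E'
from h import *
s=manip.read_state();print(s['clock'],s['wrist_force'],stand(s['eef_pos']),s['finger_gap'])
for a in (-19,-28,-37,-46): print(togo(a,80,11))
E
```

```text
5.7 [ 0.25898966 -2.19462457  0.74616767] [-65.42042805  24.598422   166.40367106] 0.4138411226683664
[ 0.1  1.4 -0.4]
[-4.2 13.   2.1]
[-10.1  23.5   5.5]
[-17.3  32.9   9.6]
```

Sweep on to about -44°, then back off and lift out.

>>> {"method": "arm_command", "body": {
  "targets": [
    {"hand":-1,"x":-0.002,"y":0.006,"z":0.001,"yaw":0},
    {"hand":-1,"x":-0.002,"y":0.006,"z":0.001,"yaw":0},
    {"hand":-1,"x":-0.003,"y":0.006,"z":0.002,"yaw":0},
    {"hand":-1,"x":-0.003,"y":0.005,"z":0.002,"yaw":0},
    {"hand":-1,"x":-0.003,"y":0.004,"z":0.002,"yaw":0},
    {"hand":-1,"x":-0.002,"y":0.002,"z":0.001,"yaw":0},
    {"hand":-1,"x":0,"y":0,"z":0,"yaw":0},
    {"hand":-1,"x":0.004,"y":-0.008,"z":-0.002,"yaw":0},
    {"hand":-1,"x":0,"y":0,"z":-0.03,"yaw":0},
    {"hand":-1,"x":0,"y":0,"z":-0.04,"yaw":0}
  ]
}}

```text
clock: 6.7
eef_pos: [466.1, -23.3, 229.3]
eef_rot: [-3.141, -0.003, 2.917]
wrist_force: [-0.4, -0.4, 0.8]
finger_gap: 0.4
finger_force: 0.0
```

>>> {"method": "arm_command", "body": {
  "targets": [
    {"hand":-1,"x":0,"y":0,"z":-0.05,"yaw":0},
    {"hand":-1,"x":0,"y":0,"z":-0.05,"yaw":0},
    {"hand":-1,"x":0,"y":0,"z":0,"yaw":0},
    {"hand":-1,"x":0,"y":0,"z":0,"yaw":0}
  ]
}}

```text
clock: 7.1
eef_pos: [467.1, -23.3, 330.0]
eef_rot: [3.141, 0.002, 2.917]
wrist_force: [-0.0, 0.5, -1.3]
finger_gap: 0.7
finger_force: 0.0
```

```bash
python3 - <<'E'
from h import *
s=manip.read_state();print(s['clock'],s['wrist_force'],stand(s['eef_pos']))
im=camera('scene')[...,::-1];cv2.imwrite('pics/s3f.png',im)
c=get_calibration('wrist');w=camera('wrist')[...,::-1];cv2.imwrite('pics/w3f.png',w)
o=np.zeros((480,800,3),np.uint8);o[:400,:400]=cv2.resize(im[155:325,195:365],(400,400),interpolation=cv2.INTER_CUBIC);o[:300,400:]=cv2.resize(w,(400,300))
cv2.imwrite('pics/c3.png',o)
E
```

```text
7.1 [-0.04884956  0.52498343 -1.3257595 ] [-54.73340005  44.63391325 330.02715625]
```

View pics/c3.png

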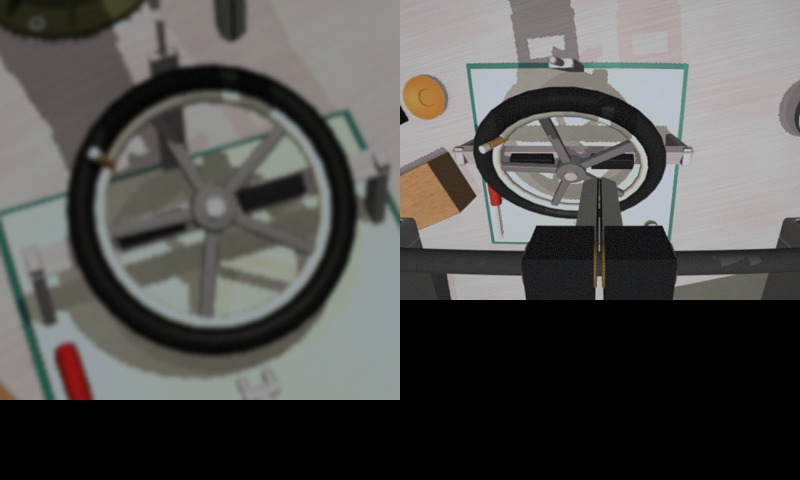

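The valve is now at upper left (foot near (108,163) in the left crop). Measuring the angle from the spoke ends.

```bash
python3 - <<'E'
from h import *
S=lambda x,y:(195+x/2.353,155+y/2.353)
c,s=np.cos(YAW),np.sin(YAW);R=np.array([[c,-s,0],[s,c,0],[0,0,1]]);n=R@[.5,0,.866];ex=R@[-.866,0,.5];ey=np.cross(n,ex)
for q in((110,163),(282,118),(305,255),(205,312),(120,237),(165,118)):
    p=hit(ray('scene',S(*q)),HUB,n)-HUB;print(np.round(np.linalg.norm(p)),np.degrees(np.arctan2(p@ey,p@ex)))
E
```

```text
113.0 49.249272311701276
120.0 -55.33177867563101
108.0 -133.76987233664713
106.0 158.64233178601603
98.0 90.54726098239661
104.0 10.152606721428995
```

```bash
python3 - <<'E'
from h import *
print(togo(34,75,-50),togo(34,75,11))
E
```

```text
[ -1.3 -86.7 107.1] [ -1.3 -86.7 168.1]
```

>>> {"method": "arm_command", "body": {
  "targets": [
    {"hand":-1,"x":0,"y":-0.03,"z":0,"yaw":0},
    {"hand":-1,"x":0,"y":-0.03,"z":0,"yaw":0},
    {"hand":-1,"x":-0.001,"y":-0.027,"z":0,"yaw":0},
    {"hand":-1,"x":0,"y":0,"z":0,"yaw":0},
    {"hand":-1,"x":0,"y":0,"z":0.03,"yaw":0},
    {"hand":-1,"x":0,"y":0,"z":0.03,"yaw":0},
    {"hand":-1,"x":0,"y":0,"z":0.03,"yaw":0},
    {"hand":-1,"x":0,"y":0,"z":0.02,"yaw":0},
    {"hand":-1,"x":0,"y":0,"z":0,"yaw":0},
    {"hand":-1,"x":0,"y":0,"z":0,"yaw":0}
  ]
}}

```text
clock: 8.2
eef_pos: [449.0, -107.6, 219.6]
eef_rot: [3.141, -0.001, 2.918]
wrist_force: [-0.3, 0.6, 0.2]
finger_gap: 0.4
finger_force: 0.0
```

```bash
python3 - <<'E'
from h import *
s=manip.read_state();print(s['clock'],s['wrist_force'],stand(s['eef_pos']),togo(34,75,11))
c=get_calibration('wrist');im=camera('wrist')[...,::-1].copy()
cc,ss=np.cos(YAW),np.sin(YAW);R=np.array([[cc,-ss,0],[ss,cc,0],[0,0,1]])
M=np.linalg.inv(np.array(c['cam_to_world']))
def pr(p):
    q=M[:3,:3]@p+M[:3,3];q=np.array([q[0],-q[1],-q[2]])
    return cv2.projectPoints(q[None],np.zeros(3),np.zeros(3),np.array(c['K']),np.array(c['dist_coeffs']))[0].ravel()
for a,r,col in((34,75,(0,0,255)),(14,75,(0,255,0)),(50,112,(255,0,0)),(0,0,(255,0,255))):
    t=np.radians(a);p=HUB+R@[-.866*r*np.cos(t),-r*np.sin(t),.5*r*np.cos(t)]
    cv2.drawMarker(im,tuple(int(v) for v in pr(p)),col,0,12,1)
cv2.imwrite('pics/w4.png',im)
E
```

```text
8.2 [-0.33384364  0.61087295  0.20182745] [-53.60603693 -41.5769962  219.60190733] [ 0.2 -0.4 59.5]
```

View pics/w4.png

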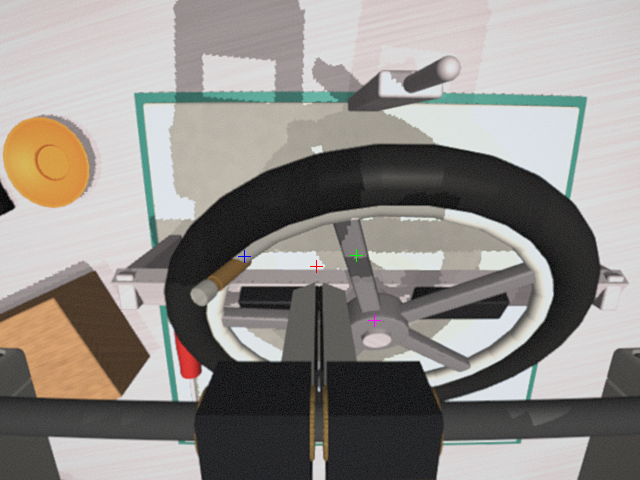

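The projected target (red, 316,266) is clear of the spoke (green, 357,256) and the valve foot (blue, 244,257), so I'll dip.

>>> {"method": "arm_command", "body": {
  "targets": [
    {"hand":-1,"x":0,"y":0,"z":0.02,"yaw":0},
    {"hand":-1,"x":0,"y":0,"z":0.02,"yaw":0},
    {"hand":-1,"x":0,"y":0,"z":0.01,"yaw":0},
    {"hand":-1,"x":0,"y":0,"z":0.005,"yaw":0},
    {"hand":-1,"x":0,"y":0,"z":0.004,"yaw":0},
    {"hand":-1,"x":0,"y":0,"z":0,"yaw":0}
  ]
}}

```text
clock: 8.85
eef_pos: [449.2, -108.0, 160.8]
eef_rot: [-3.142, 0.0, 2.918]
wrist_force: [0.8, -0.0, 0.3]
finger_gap: 0.5
finger_force: 0.0
```

```bash
python3 - <<'E'
from h import *
s=manip.read_state();print(s['clock'],s['wrist_force'],stand(s['eef_pos']),togo(34,75,11))
for a in (20,5,-8,-16,-20): print(a,togo(a,75,11))
E
```

```text
8.85 [ 0.8333008  -0.00227256  0.29704028] [-53.29852871 -41.88991155 160.7752656 ] [ 0.5 -0.   0.7]
20 [ 7.7 16.2 -3.5]
5 [11.4 35.4 -5.6]
-8 [11.  52.3 -5.4]
-16 [ 9.1 62.6 -4.3]
-20 [ 7.7 67.5 -3.5]
```

>>> {"method": "arm_command", "body": {
  "targets": [
    {"hand":-1,"x":0.002,"y":0.005,"z":-0.001,"yaw":0},
    {"hand":-1,"x":0.003,"y":0.006,"z":-0.001,"yaw":0},
    {"hand":-1,"x":0.003,"y":0.006,"z":-0.001,"yaw":0},
    {"hand":-1,"x":0.001,"y":0.006,"z":-0.001,"yaw":0},
    {"hand":-1,"x":0.001,"y":0.006,"z":-0.001,"yaw":0},
    {"hand":-1,"x":0.001,"y":0.006,"z":0,"yaw":0},
    {"hand":-1,"x":0,"y":0.006,"z":0,"yaw":0},
    {"hand":-1,"x":0,"y":0.006,"z":0,"yaw":0},
    {"hand":-1,"x":-0.001,"y":0.006,"z":0.001,"yaw":0},
    {"hand":-1,"x":-0.001,"y":0.005,"z":0,"yaw":0}
  ]
}}

```text
clock: 9.85
eef_pos: [453.2, -48.8, 164.3]
eef_rot: [3.141, -0.0, 2.918]
wrist_force: [-0.9, -2.6, -0.6]
finger_gap: 0.3
finger_force: 1.1
```

>>> {"method": "arm_command", "body": {
  "targets": [
    {"hand":-1,"x":-0.001,"y":0.003,"z":0,"yaw":0},
    {"hand":-1,"x":0,"y":0.001,"z":0,"yaw":0},
    {"hand":-1,"x":0,"y":0,"z":0,"yaw":0}
  ]
}}

```text
clock: 10.15
eef_pos: [455.0, -45.5, 164.4]
eef_rot: [3.141, -0.0, 2.918]
wrist_force: [-0.1, -1.1, 0.2]
finger_gap: 0.4
finger_force: 0.2
```

```bash
cat >> h.py <<'E'
cc,ss=np.cos(YAW),np.sin(YAW);R=np.array([[cc,-ss,0],[ss,cc,0],[0,0,1]])
N=R@[.5,0,.866];EX=R@[-.866,0,.5];EY=np.cross(N,EX)
E
python3 - <<'E'
from h import *
s=manip.read_state();print(s['clock'],s['wrist_force'],stand(s['eef_pos']),togo(-16,75,11))
c=get_calibration('wrist');w=camera('wrist')[...,::-1];cv2.imwrite('pics/w5.png',w)
im=camera('scene')[...,::-1];cv2.imwrite('pics/s5.png',im)
o=np.zeros((400,800,3),np.uint8);o[:,:400]=cv2.resize(im[155:325,195:365],(400,400),interpolation=cv2.INTER_CUBIC);o[:300,400:]=cv2.resize(w,(400,300))
cv2.imwrite('pics/c5.png',o)
E
```

```text
10.15 [-0.1248454  -1.06244529  0.22218256] [-61.57281005  20.25513395 164.40349699] [ 0.9  0.4 -0.6]
```

View pics/c5.png

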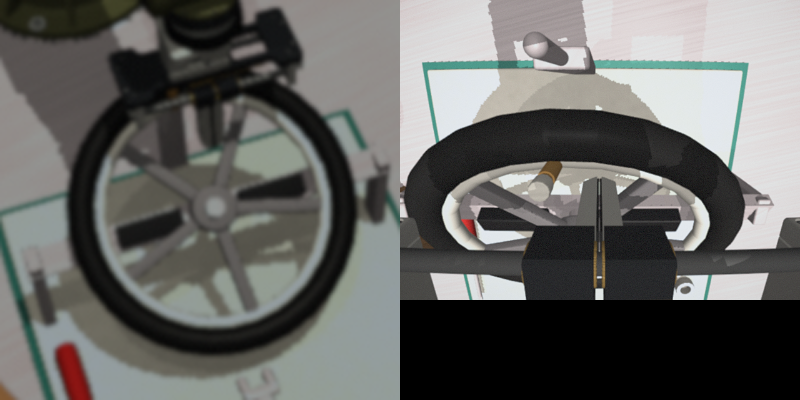

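```bash
python3 - <<'E'
from h import *
S=lambda x,y:(195+x/2.353,155+y/2.353)
def ang(n,px):
    p=hit(ray(n,px),HUB,N)-HUB;return round(np.linalg.norm(p)),round(np.degrees(np.arctan2(p@EY,p@EX)),1)
for q,o in(((250,305),180),((130,280),108),((315,165),-108),((122,152),36),((213,207),0)):
    print(ang('scene',S(*q)),o,ang('scene',S(*q))[1]-o)
print('valve foot wrist',ang('wrist',(248,264)),ang('wrist',(256,264)))
E
```

```text
(106, np.float64(-176.0)) 180 -356.0
(111, np.float64(114.1)) 108 6.099999999999994
(117, np.float64(-84.4)) -108 23.599999999999994
(108, np.float64(41.1)) 36 5.100000000000001
(2, np.float64(-68.9)) 0 -68.9
valve foot wrist (106, np.float64(4.4)) (106, np.float64(2.7))
```

>>> {"method": "arm_command", "body": {
  "targets": [
    {"hand":-1,"x":0,"y":0.002,"z":0,"yaw":0},
    {"hand":-1,"x":-0.001,"y":0.002,"z":0.001,"yaw":0},
    {"hand":-1,"x":0,"y":0.001,"z":0,"yaw":0},
    {"hand":-1,"x":0,"y":0,"z":0,"yaw":0},
    {"hand":-1,"x":0,"y":0,"z":0,"yaw":0}
  ]
}}

```text
clock: 10.75
eef_pos: [457.1, -41.0, 163.5]
eef_rot: [3.142, 0.0, 2.918]
wrist_force: [0.2, -1.4, -0.2]
finger_gap: 0.4
finger_force: 0.3
```

```bash
python3 - <<'E'
from h import *
s=manip.read_state();print(s['clock'],s['wrist_force'],stand(s['eef_pos']),togo(-20,75,11))
E
```

```text
10.75 [ 0.18793481 -1.40758117 -0.19901568] [-60.56404327  25.15303811 163.45174054] [ 0.5  0.5 -0.8]
```

>>> {"method": "arm_command", "body": {
  "targets": [
    {"hand":-1,"x":0.001,"y":-0.003,"z":0,"yaw":0},
    {"hand":-1,"x":0.001,"y":-0.005,"z":0,"yaw":0},
    {"hand":-1,"x":0,"y":0,"z":-0.03,"yaw":0},
    {"hand":-1,"x":0,"y":0,"z":-0.04,"yaw":0},
    {"hand":-1,"x":0,"y":0.02,"z":-0.04,"yaw":0},
    {"hand":-1,"x":0,"y":0.04,"z":-0.02,"yaw":0},
    {"hand":-1,"x":0,"y":0.04,"z":0,"yaw":0},
    {"hand":-1,"x":0,"y":0.04,"z":0,"yaw":0},
    {"hand":-1,"x":0,"y":0,"z":0,"yaw":0},
    {"hand":-1,"x":0,"y":0,"z":0,"yaw":0}
  ]
}}

```text
clock: 11.75
eef_pos: [484.2, 88.2, 293.2]
eef_rot: [-3.141, -0.001, 2.919]
wrist_force: [-0.1, 0.2, 0.2]
finger_gap: 0.9
finger_force: 0.0
```

```bash
python3 - <<'E'
from h import *
s=manip.read_state();print(s['clock'],s['wrist_force'],stand(s['eef_pos']))
w=camera('wrist')[...,::-1];cv2.imwrite('pics/w6.png',w)
im=camera('scene')[...,::-1];cv2.imwrite('pics/s6.png',im)
o=np.zeros((600,800,3),np.uint8);o[:,:]=cv2.resize(w[80:400,0:427],(800,600),interpolation=cv2.INTER_CUBIC)
o[360:,560:]=cv2.resize(im[155:325,195:365],(240,240),interpolation=cv2.INTER_CUBIC)
cv2.imwrite('pics/c6.png',o)
E
```

```text
11.75 [-0.11547295  0.21510593  0.19345029] [-62.87760781 157.15323901 293.17256129]
```

View pics/c6.png

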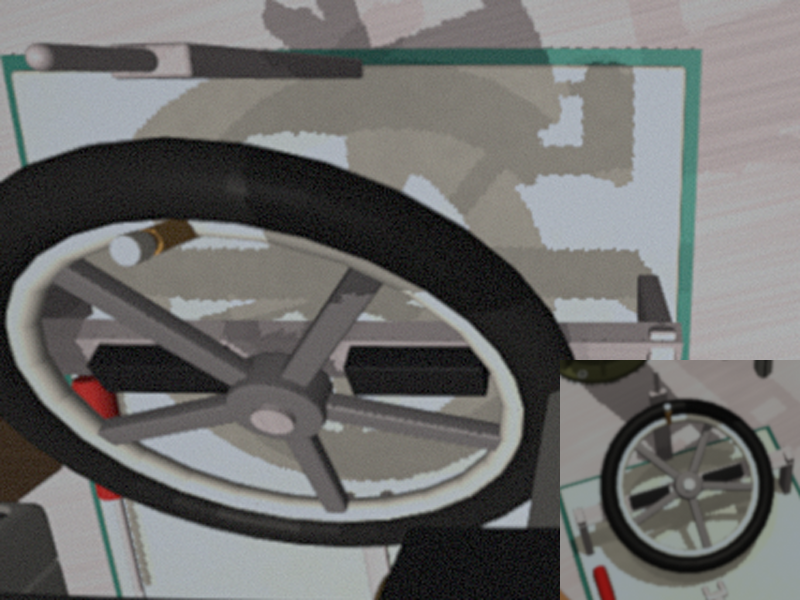

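The valve is now almost at the top, with its foot near (188,228) in the crop. I'll measure the residual from all five spokes.

```bash
python3 - <<'E'
from h import *
W=lambda x,y:(x/1.874,80+y/1.875)
print('hub face',[round(float((hit(ray('wrist',W(272,421)),HUB+15*N,N)-HUB)@e),1) for e in(EX,EY)])
def ang(n,px,h):
    p=hit(ray(n,px),HUB+h*N,N)-HUB;return round(np.linalg.norm(p)),np.degrees(np.arctan2(p@EY,p@EX))
for q,o in(((85,275),36),((364,283),-36),((497,432),-108),((338,502),180),((112,430),108)):
    r,a=ang('wrist',W(*q),5);print(o,r,round((a-o+180)%360-180,1))
print('valve foot',ang('wrist',W(188,230),0))
# scene: valve cap & foot in the small inset, scale 240/170
S=lambda x,y:(195+(x-560)/1.4118,155+(y-360)/1.4118)
print('scene cap',ang('scene',S(668,409),38),'foot',ang('scene',S(667,420),0),'hubface',[float((hit(ray('scene',S(689,485)),HUB+15*N,N)-HUB)@e) for e in(EX,EY)])
im=cv2.imread('pics/s6.png')
b=im[155:205,245:290];print(cv2.cvtColor(b,cv2.COLOR_BGR2HSV)[20:40,12:30,1].tolist()[::4])
cv2.imwrite('pics/c6b.png',cv2.resize(im[155:325,195:365],(600,600),interpolation=cv2.INTER_CUBIC))
E
```

```text
hub face [-1.6, 0.8]
36 103 -4.8
-36 104 -0.7
-108 109 4.5
180 101 1.8
108 102 -3.0
valve foot (108, np.float64(1.7423258234488352))
scene cap (134, np.float64(-0.8527080077256977)) foot (116, np.float64(-0.20654518734982288)) hubface [-2.1445582756149655, -0.8026929941766543]
[[21, 20, 20, 21, 20, 23, 22, 21, 20, 15, 13, 12, 13, 15, 16, 17, 16, 15], [17, 17, 14, 17, 18, 17, 17, 19, 17, 18, 22, 21, 19, 22, 20, 18, 18, 22], [19, 19, 19, 24, 19, 14, 19, 19, 19, 24, 20, 22, 17, 21, 20, 15, 21, 17], [15, 22, 24, 16, 11, 24, 28, 0, 27, 12, 7, 14, 20, 24, 23, 22, 18, 6], [12, 21, 18, 17, 24, 16, 17, 18, 20, 23, 36, 53, 65, 61, 65, 84, 107, 113]]
```

View pics/c6b.png

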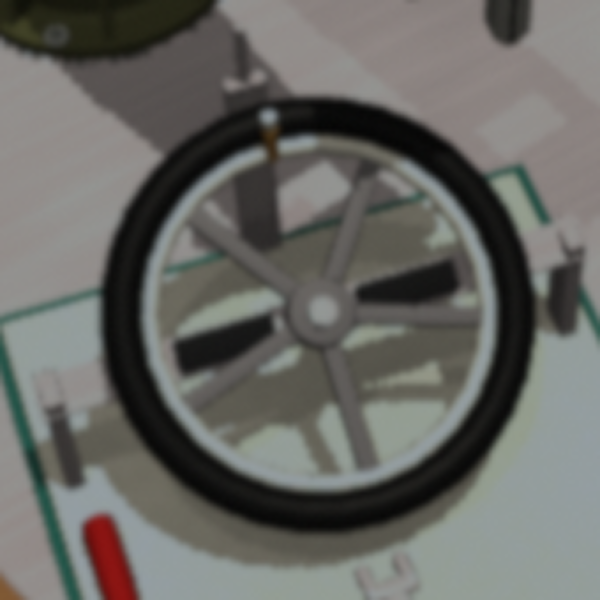

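The valve lies nearly in line with the marker pin (240,40) and the hub (323,310). I'll do a final check from this view's spokes and the marker line.

```bash
python3 - <<'E'
from h import *
S=lambda x,y:(195+x*170/600,155+y*170/600)
def pt(q,h):
    p=hit(ray('scene',S(*q)),HUB+h*N,N)-HUB;return np.array([p@EX,p@EY])
c=pt((323,310),15);print(c)
A=lambda p:np.degrees(np.arctan2(p[1],p[0]))
for q,o in(((200,210),36),((370,165),-36),((478,316),-108),((367,465),180),((193,402),108)):
    print(o,round((A(pt(q,5)-c)-o+180)%360-180,1))
print('foot',A(pt((272,158),0)-c),'cap',A(pt((267,117),38)-c))
# marker: top 126 above hub, -158 -> in wheel axes: n-height and EX
h=-158*.5+126*.866;print('marker',A(pt((240,40),h)-c))
# crossbar legs tops direction -> yaw check from two plate/mat edges in wrist view
T=lambda x,y:(x/1.874,80+y/1.875)
a,b=[hit(ray('wrist',T(*q)),np.zeros(3),np.array([0,0,1.])) for q in((5,57),(700,52))];print('yaw from mat edge',np.arctan2(-(b-a)[0],(b-a)[1]),np.linalg.norm(b-a))
a,b=[hit(ray('wrist',T(*q)),np.zeros(3),np.array([0,0,1.])) for q in((5,57),(116,580))];d=b-a;print(np.arctan2(d[1],d[0]))
E
```

```text
[-0.63785773 -1.64192037]
36 -3.0
-36 0.0
-108 -0.6
180 -0.9
108 0.0
foot -0.05111318319263611 cap 0.2387448172527089
marker 0.38385617358549295
yaw from mat edge -0.23015597831362503 439.25496897486437
-0.23025777352907886
```

```bash
python3 -c "
from cell import manip
print(manip.sign_off())"
```

```text
the job is handed in; nothing more can be done
None
```

I turned the wheel clockwise in two spoke pushes, so the valve stem now points straight up in line with the marker pin (within about 1° by camera), and handed the job in at about 12 s with the arm clear and nothing else touched.

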